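# Line the desk things up by height

## Task

Line the glue stick, the rubber stamp, the ink bottle and the eraser up by height on the wooden board: one centred on each black pad, the tallest next to the brass knob, then step by step down to the lowest at the black knob. Each should end the way up it is now, and the mouse, the phone and the binder clip should stay where they are.

Things in the scene. Friction and masses are not known exactly. Their poses are not given: they have to be found in the camera images.
- glue_stick: Yellow glue stick standing upright, a plain cylinder 25 mm in diameter, 91 mm tall. Origin at the centre of its underside, z up. It starts on a fixed green cutting mat 250 by 236 mm, upper face 6 mm above the desk.
- rubber_stamp: Rubber stamp standing upright, 68 mm tall: pale wooden foot 22 (x) by 44 (y) by 14 mm high, and on its middle a dark turned wooden handle, 24 mm in diameter at its thickest, which is in its upper part. Origin at the centre of its underside, z up. It starts on a fixed green cutting mat 250 by 236 mm, upper face 6 mm above the desk.
- ink_bottle: Dark blue ink bottle, 60 mm tall: square body 48 by 48 mm and 38 mm high with sides along x and y, and a round black screw cap 33 mm in diameter from 45 to 60 mm. Origin at the centre of its underside, z up. It starts on a fixed green cutting mat 250 by 236 mm, upper face 6 mm above the desk.
- eraser: White eraser in a blue card sleeve, lying flat: 20 to 22 (x) by 44 (y) by 12 mm high. Origin at the centre of its underside, z up. It starts on a fixed green cutting mat 250 by 236 mm, upper face 6 mm above the desk.
- pad_1: Round black rubber pad (first, at one end of the row), 54 mm in diameter, 2 mm thick, fixed on a pale wooden board (84 by 360 mm, upper face 11 mm above the desk, fixed). Origin at the centre of its underside, upper face 2 mm above. The row runs pad_1 to pad_4, all alike, 75 mm between centres; y axis along the row from pad_4 towards pad_1.
- pad_2: Round black rubber pad (second), 54 mm in diameter, 2 mm thick, fixed on a pale wooden board (84 by 360 mm, upper face 11 mm above the desk, fixed). Origin at the centre of its underside, upper face 2 mm above. The row runs pad_1 to pad_4, all alike, 75 mm between centres; y axis along the row from pad_4 towards pad_1.
- pad_3: Round black rubber pad (third), 54 mm in diameter, 2 mm thick, fixed on a pale wooden board (84 by 360 mm, upper face 11 mm above the desk, fixed). Origin at the centre of its underside, upper face 2 mm above. The row runs pad_1 to pad_4, all alike, 75 mm between centres; y axis along the row from pad_4 towards pad_1.
- pad_4: Round black rubber pad (fourth, at the other end of the row), 54 mm in diameter, 2 mm thick, fixed on a pale wooden board (84 by 360 mm, upper face 11 mm above the desk, fixed). Origin at the centre of its underside, upper face 2 mm above. The row runs pad_1 to pad_4, all alike, 75 mm between centres; y axis along the row from pad_4 towards pad_1.
- brass_knob: Small brass knob, 20 mm in diameter and 20 mm high, fixed on the board at one end of the row, 47.5 mm beyond the centre of the end pad (a black knob of the same shape stands at the other end, so it may be beyond pad_1 or beyond pad_4). Origin at the centre of its underside.
- mouse: Black computer mouse, 111 by 62 by 38 mm, a bystander. Origin at the centre of its underside, z up.
- phone: Black mobile phone lying flat, 147 by 72 by 8 mm, a bystander. Origin at the centre of its underside, z up.
- black_clip: Black binder clip with upright wire levers, 23 by 32 by 43 mm, a bystander. Origin at the centre of its underside, z up.
There are look-alikes about, which are no part of the job. What is shaped like the rubber_stamp but purple or red is not meant.

How it is judged:
By the outcome, as a careful person would: the job done as asked, in the order asked, and still so for the second after the job is handed in, with the robot touching nothing.
It also fails if it takes over 99 s, if anything falls off the work surface, if the arm or the gripper's body presses on something with over 40 N, if the wrist force passes 120 N, or if a joint passes its speed limit or range.

## Robot

A 6-joint arm with a two-finger parallel gripper is mounted at the origin on the work surface; the furniture and walls round the work are solid. World frame = base frame: x ahead of the robot, y to its left, z up, the work surface at z = 0. Lengths are in m, angles in rad, forces in N, time in s.
With the tool pointing down it reaches from about 0.275 to 0.75 m from the base axis. Payload 10.2 kg.
Tool frame: the origin (TCP) lies midway between the tips of the shut fingers; the grasp point (between the pads) lies 19 mm behind it (env.hold_point_z is the distance from the TCP to the grasp point, in m); z points along the fingers, y is the line along which they close (so a half turn about z gives the same grasp; the last joint's range is limited). The gripper opens to 85 mm and grips with 20 to 120 N. Pads are 22 mm wide; open, the fingers measure 114 mm over their backs; the gripper's body (76 mm by 85 mm) begins 54 mm behind the grasp point. The pads swing forward as they close: fully open they stand 13 mm farther back than shut.
Start: joints at [-1.534, 0.313, 1.498, -0, 1.331, -0.223], TCP at [0.135, -0.507, 0.208] pointing down, gripper open.
Joint ranges: [-2.94, 2.94], [-0.97, 2.17], [0.19, 2.56], [-1.23, 4.37], [0.02, 3.11], [-2.88, 2.88]. Speed limits (rad/s): [2.39, 2.39, 3.01, 3.14, 3.14, 3.14].

## Interface

Orientations are given as a unit quaternion [x, y, z, w].
In Python, from bench import env, kinematics, monitor, eyes, job gives the robot as it stands. The module is installed in compiled form; this text tells all that it offers. Calls block until the motion is done:
- env.reach(position, orientation): joint-space move of the TCP to a pose.
- env.movel(position, velocity=0.15, frame=None, guard=None): straight line of the TCP; frame=None keeps the orientation; velocity is the mean speed in m/s. With guard (N) it stops when the force on the tool has changed by that much, and returns True; else False.
- env.set_joints(angles): joint-space move.
- env.release() and env.close_gripper(effort=None): open the fingers fully, or close them until they stop; effort is the grip in N (None keeps the last).
- env.hold(seconds).
- kinematics.ik(position, orientation): joint angles nearest the present ones, or None.
- monitor.sense(): the state.
- eyes.grab_frame(name): name is "side" or "top" or "wrist"; returns a dict with "frame" (384x512x3 uint8, red, green, blue), "mtx" (3x3 intrinsics, pixels), "view" (4x4, takes a point from world to camera coordinates). Camera axes: x right, y down, z forward; pixel columns grow to the right and rows downward; lengths in m; the calibration is good to about 2 mm. A picture is of the moment at which its call begins. There is no depth.
A pose or a line that the arm cannot do raises env.MotionError and nothing moves.
- job.hand_in(): hands the job in; it is judged then, once.
The state is a dict: "clock": time; "joints": joint angles; "qvel": joint speeds; "joint_efforts": joint torques, N m; "position": TCP position; "ee_rot": TCP orientation; "contact_force": force on the tool from outside, world axes, zero at the start; "ft_torque": the same for the moment, N m; "finger_gap": opening from 0.0 (shut) to 1.0 (fully open); "gripper_force": force on a finger pad.
Only numpy, scipy, OpenCV 4.12 (cv2) and the standard library are available. Lean on these libraries where they do the work, as an engineer would, in place of code of your own. Each camera call takes 0.05 s, during which the arm holds its last target. There are 200 camera calls.

## Working session

There is one attempt and no reset: what is moved stays moved. The work goes in short steps, each a Python script; the robot and the scene stay as the last script left them, time stands still between calls to the robot, and variables do not carry over. Pictures are saved under pics/ and viewed, at most 14 in all, crops included, and the job is handed in when it is done.

```bash
mkdir -p pics; python3 - <<'E'
from bench import env, kinematics, monitor, eyes, job
import cv2,numpy as np,json
for n in ["side","top"]:
    f=eyes.grab_frame(n); cv2.imwrite(f"pics/{n}0.png",f["frame"][:,:,::-1])
    np.savez(f"{n}.npz",**f); 
    cv2.imwrite(f"pics/{n}0b.png",cv2.resize(f["frame"][:,:,::-1],(800,600),interpolation=cv2.INTER_CUBIC))
    V=np.array(f["view"]); print(n,np.round(-V[:3,:3].T@V[:3,3],3),np.round(V[2,:3],2))
print(env.hold_point_z, monitor.sense()["clock"])
E
```

```text
side [0.448 0.628 0.673] [ 0.04 -0.77 -0.64]
top [ 0.234 -0.141  1.325] [ 0.17 -0.01 -0.99]
0.0187 0.1
```

View pics/top0b.png

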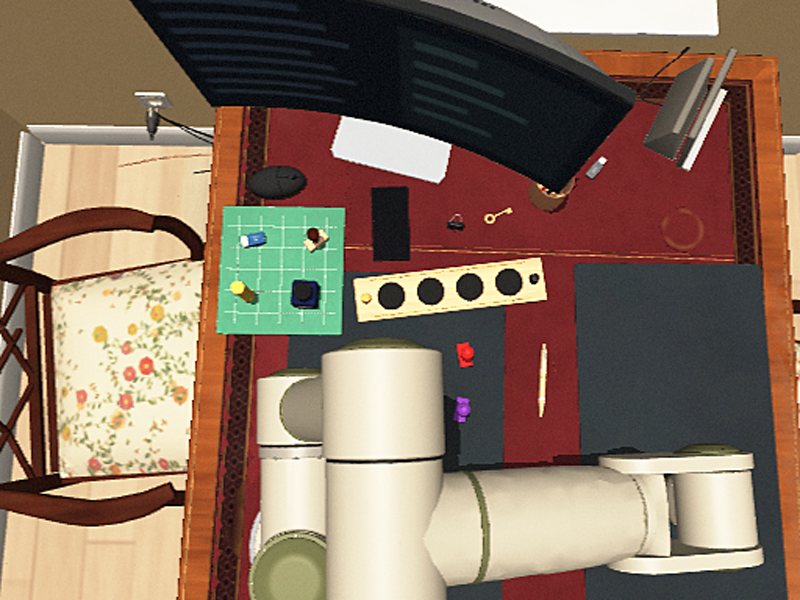

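View pics/side0b.png

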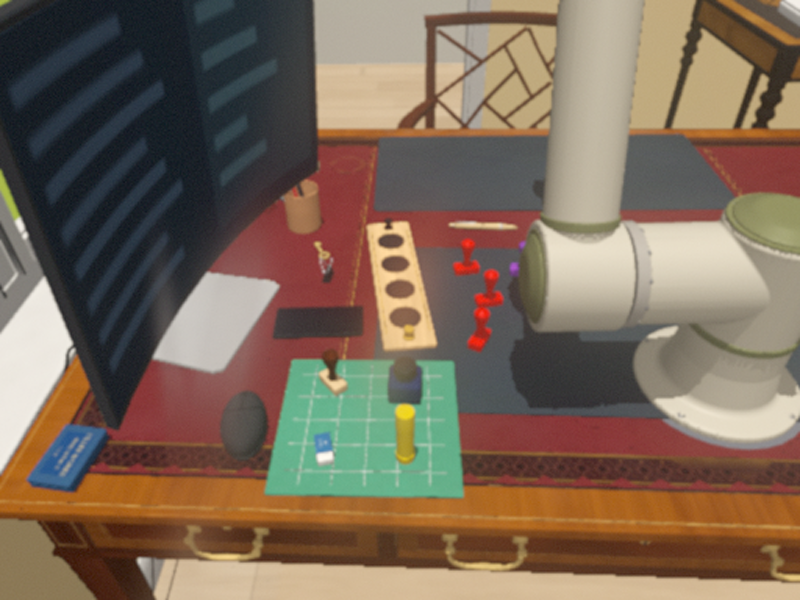

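Top picture (800x600 scale): the candidates are the brown-handled stamp at (315,238), on the mat. The red stamp at (465,353) and the purple one at (462,408) are look-alikes, and side shows three red ones. The eraser is at (253,240); the blue box at side (68,457) is a possible look-alike. The glue stick is at (240,290), the bottle at (304,294), the brass knob on the left at (365,298) and the black knob at (534,279). I'll take close crops to confirm.

```bash
python3 - <<'E'
import cv2
t=cv2.imread("pics/top0.png"); s=cv2.imread("pics/side0.png")
cv2.imwrite("pics/c1.png",cv2.resize(t[125:220,135:230],None,fx=6,fy=6,interpolation=cv2.INTER_CUBIC))
cv2.imwrite("pics/c2.png",cv2.resize(t[155:215,222:355],None,fx=6,fy=6,interpolation=cv2.INTER_CUBIC))
cv2.imwrite("pics/c3.png",cv2.resize(s[215:310,175:300],None,fx=6,fy=6,interpolation=cv2.INTER_CUBIC))
E
```

```text
(no output)
```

View pics/c1.png

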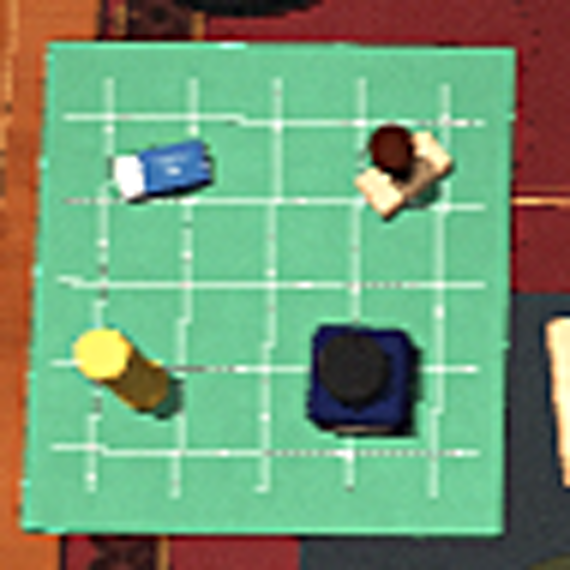

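View pics/c2.png

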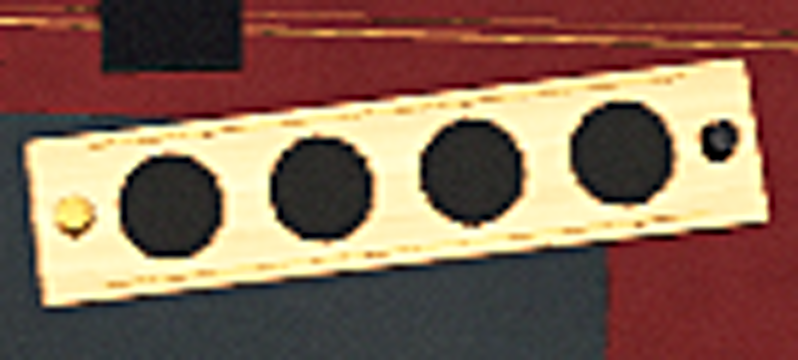

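View pics/c3.png

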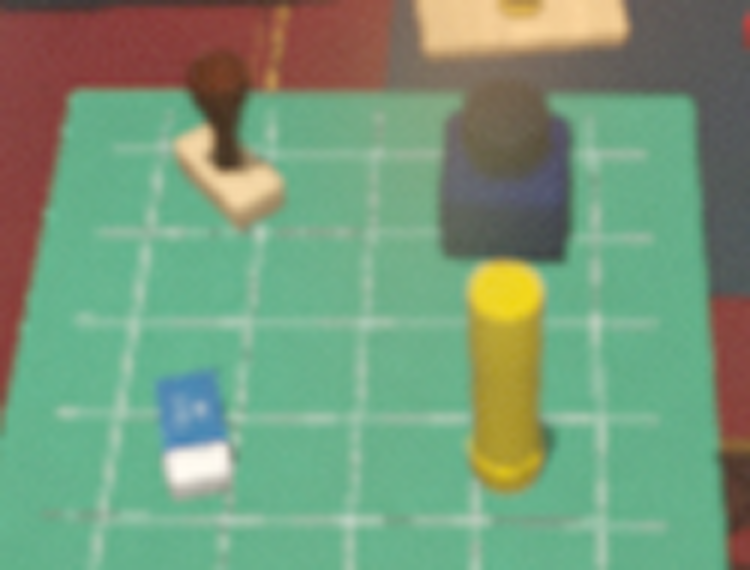

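The crops confirm it: eraser (163,170), brown stamp (391,150, foot at (405,175)), glue top (102,354), bottle cap (355,368) and the four pads in c2. Brass knob beyond the left pad, so that is where the tallest goes. Next I'll compute positions.

```bash
cat > h.py <<'E'
import numpy as np, cv2
def ray(f,uv,z):
    V=np.array(f["view"]);R,t=V[:3,:3],V[:3,3];c=-R.T@t
    d=R.T@np.linalg.inv(f["mtx"])@np.array([uv[0],uv[1],1.])
    return (c+d*(z-c[2])/d[2])[:2]
def rect(p):
    p=np.array(p); e=[p[(i+1)%4]-p[i] for i in range(4)]
    return p.mean(0),[np.linalg.norm(x) for x in e],[np.degrees(np.arctan2(x[1],x[0])) for x in e]
E
python3 - <<'E'
from h import *
np.set_printoptions(precision=4,suppress=True)
T=dict(np.load("top.npz"));S=dict(np.load("side.npz"))
o=lambda u,ox,oy:((u[0]+.5)/6-.5+ox,(u[1]+.5)/6-.5+oy)
t=lambda u,z:ray(T,o(u,135,125),z); b=lambda u,z:ray(T,o(u,222,155),z); s=lambda u,z:ray(S,o(u,175,215),z)
print("glue",t((102,354),.097),s((506,290),.097))
print("stamp handle",t((391,150),.070),s((218,80),.070))
for n,z,c in [("foot",.020,[(356,183),(389,217),(455,167),(425,130)]),("bottle",.044,[(318,325),(410,330),(412,430),(308,420)]),("eraser",.018,[(113,160),(205,140),(212,180),(128,200)]),("mat",.006,[(48,43),(516,48),(501,535),(22,530)])]:
    r=rect([t(x,z) for x in c]);print(n,r[0],np.array(r[1]),np.array(r[2]))
print("foot side",np.array(rect([s(x,.020) for x in [(175,147),(207,125),(284,186),(243,213)]])[0]))
print("cap",t((355,368),.066),s((506,120),.066))
print("eraser side",rect([s(x,.018) for x in [(157,378),(215,371),(231,455),(167,487)]]))
P=[b(x,.013) for x in [(171,206),(321,188),(472,171),(622,152)]];print("pads",P,[np.linalg.norm(P[i+1]-P[i]) for i in range(3)])
print("knob",b((73,215),.031),b((719,139),.031), "brass side",s((520,5),.031))
E
```

```text
glue [0.4528 0.1457] [0.4533 0.1463]
stamp handle [0.5582 0.0196] [0.5595 0.0266]
foot [0.5589 0.018 ] [0.024  0.041  0.0242 0.0431] [-135.2283  -50.9268   39.5629  129.5789]
bottle [0.4531 0.0331] [0.0443 0.0487 0.05   0.0464] [ -92.4056 -177.0507   85.187    -3.7592]
eraser [0.5599 0.1379] [0.0463 0.0208 0.0424 0.0219] [ -76.4672 -167.8928  104.6642   22.5849]
mat [0.5048 0.0844] [0.2356 0.2469 0.2339 0.2466] [-89.8082 179.7538  90.1132   0.1419]
foot side [0.5606 0.0233]
cap [0.4532 0.0336] [0.4543 0.042 ]
eraser side (array([0.5609, 0.1392]), [np.float64(0.020220462701278544), np.float64(0.036205071708258325), np.float64(0.02401154735351898), np.float64(0.04572009587468158)], [np.float64(-170.6686687026076), np.float64(104.51293173220562), np.float64(32.99756214814953), np.float64(-78.79095668477962)])
pads [array([ 0.4556, -0.1253]), array([ 0.4656, -0.1991]), array([ 0.4751, -0.2735]), array([ 0.4856, -0.3478])] [np.float64(0.07439271748407413), np.float64(0.07506959844761063), np.float64(0.07497287338978323)]
knob [ 0.4475 -0.0781] [ 0.4892 -0.3924] brass side [ 0.4495 -0.0556]
```

```bash
cat >> h.py <<'E'
from scipy.spatial.transform import Rotation as Ro
def down(deg): return (Ro.from_euler('z',deg,degrees=True)*Ro.from_euler('x',180,degrees=True)).as_quat()
E
python3 - <<'E'
from h import *
from bench import env, kinematics, monitor, eyes, job
s=monitor.sense();print((Ro.from_quat(s["ee_rot"])*Ro.from_euler('x',180,degrees=True).inv()).as_euler('zyx',degrees=True))
ims=[]
for n,p in [("w1",(.42,-.236,.36)),("w2",(.45,.085,.36))]:
    env.reach(p,down(0)); env.hold(.3); f=eyes.grab_frame("wrist"); np.savez(n+".npz",**f)
    cv2.imwrite(f"pics/{n}.png",cv2.resize(f["frame"][:,:,::-1],(800,600),interpolation=cv2.INTER_CUBIC))
    V=np.array(f["view"]); print(n,np.round(-V[:3,:3].T@V[:3,3],3),np.round(V[2,:3],2))
s=monitor.sense();print(s["clock"],s["joints"],s["finger_gap"])
E
```

```text
[1.48832611e+01 3.32319175e-03 6.43432200e-02]
w1 [ 0.493 -0.237  0.527] [-0.28  0.   -0.96]
w2 [0.523 0.084 0.527] [-0.28  0.   -0.96]
3.5833 [-7.09769803e-02  9.94776943e-02  1.37167981e+00 -8.83371810e-06
  1.67047406e+00  1.50059174e+00] 0.9997547577696316
```

View pics/w1.png

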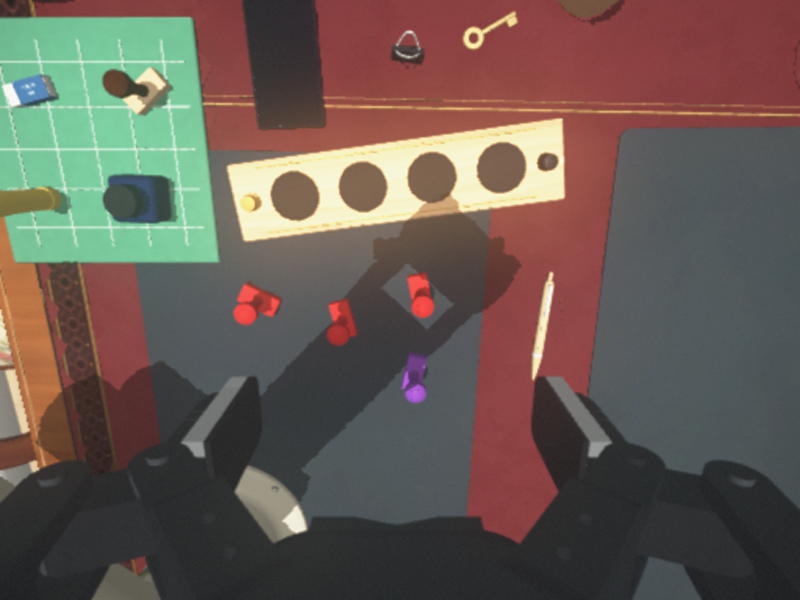

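View pics/w2.png

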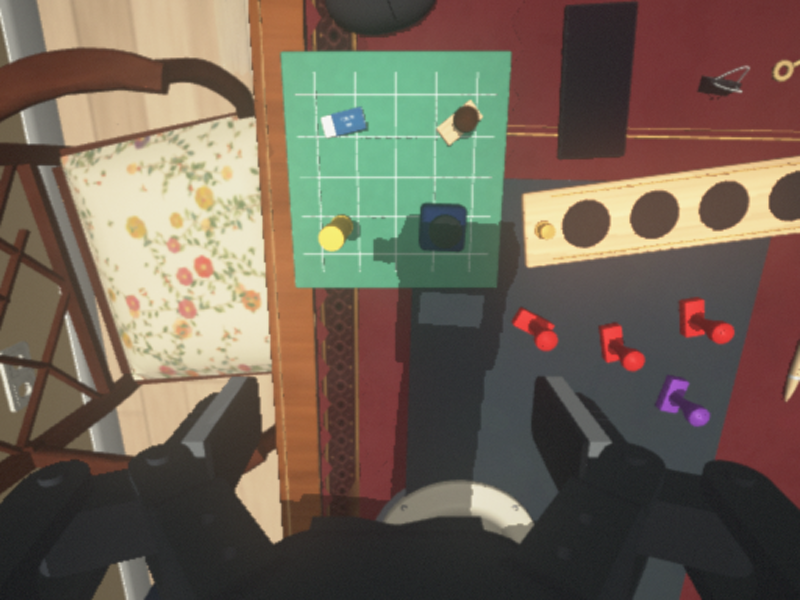

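w1 shows pads at (295,196), (362,187), (432,177) and (501,167), with brass knob at (249,203). In w2 the mat objects are: eraser (345,122), stamp handle (466,118), glue top (331,238) and bottle (443,227). I'll enlarge that area of w2.

```bash
python3 - <<'E'
from h import *
W1=dict(np.load("w1.npz"));W2=dict(np.load("w2.npz"))
f=W2["frame"][:,:,::-1]
cv2.imwrite("pics/c4.png",cv2.resize(f[58:166,195:325],None,fx=5.5,fy=5.5,interpolation=cv2.INTER_CUBIC)[:600,:800])
# pads by contour
np.set_printoptions(precision=4,suppress=True)
for W,cs in [(W1,[(295,196),(362,187),(432,177),(501,167)]),(W2,[(586,223),(655,214),(724,205)])]:
    g=cv2.cvtColor(W["frame"],cv2.COLOR_RGB2GRAY)
    for c in cs:
        x,y=int(c[0]/1.5625),int(c[1]/1.5625)
        m=(g<95).astype(np.uint8); n,l,st,ce=cv2.connectedComponentsWithStats(m)
        k=l[y,x]; print(ray(W,ce[k],.013),st[k][2:], ray(W,((c[0]+.5)/1.5625-.5,(c[1]+.5)/1.5625-.5),.013))
E
```

```text
[ 0.4535 -0.1027] [  512   384 57586] [ 0.4559 -0.1261]
[ 0.4535 -0.1027] [  512   384 57586] [ 0.4655 -0.1992]
[ 0.4535 -0.1027] [  512   384 57586] [ 0.476  -0.2748]
[ 0.4535 -0.1027] [  512   384 57586] [ 0.4864 -0.3484]
[ 0.4566 -0.1254] [ 29  29 657] [ 0.4571 -0.1256]
[ 0.4667 -0.1996] [ 30  29 678] [ 0.467  -0.2004]
[ 0.4765 -0.2738] [ 31  30 700] [ 0.4767 -0.2743]
```

View pics/c4.png

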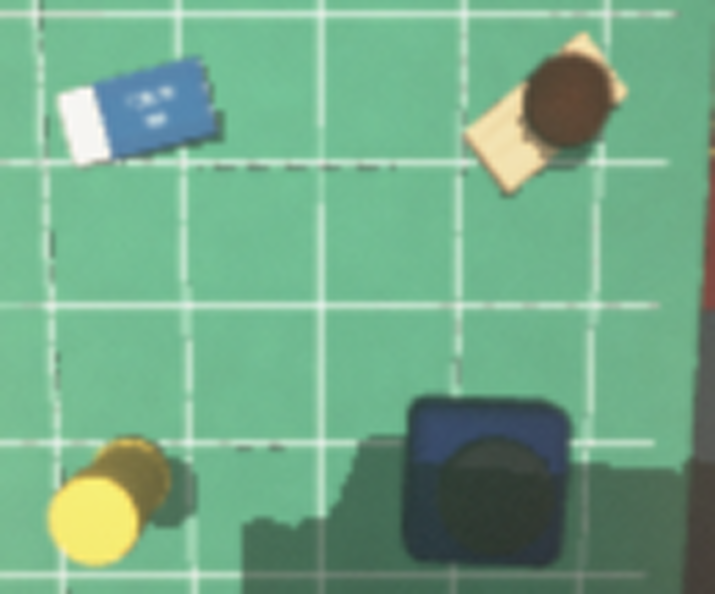

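c4 shows the eraser with corners (57,94), (200,57), (218,133), (80,166). The stamp foot has corners (464,134), (508,194), (628,95), (583,33), with the handle at (569,101). The glue top is at (94,521), the bottle body at (403–570, 398–565) and its cap at (496,496).

```bash
python3 - <<'E'
from h import *
np.set_printoptions(precision=4,suppress=True)
W=dict(np.load("w2.npz"))
t=lambda u,z:ray(W,((u[0]+.5)/5.5-.5+195,(u[1]+.5)/5.5-.5+58),z)
print("glue",t((94,521),.097),"handle",t((569,101),.064),"cap",t((496,496),.066))
for n,z,c in [("foot",.020,[(464,134),(508,194),(628,95),(583,33)]),("bottle",.044,[(408,398),(571,402),(562,567),(403,562)]),("eraser",.018,[(57,94),(200,57),(218,133),(80,166)])]:
    r=rect([t(x,z) for x in c]);print(n,r[0],np.array(r[1]),np.array(r[2]))
E
```

```text
glue [0.4536 0.1453] handle [0.5606 0.019 ] cap [0.4557 0.0355]
foot [0.5605 0.0196] [0.0214 0.0437 0.0217 0.0434] [-141.1787  -51.1858   39.7009  129.1673]
bottle [0.4562 0.0362] [0.0477 0.0488 0.0479 0.0485] [-91.3682 179.3217  88.1949  -0.9131]
eraser [0.5611 0.1387] [0.0432 0.0213 0.042  0.0208] [ -76.5471 -166.8466  102.6317   16.4652]
```

```bash
cat >> h.py <<'E'
from bench import env, kinematics, monitor, eyes, job
H=.20
def pick_place(src,yaw,up,dst,yaw2,effort,expect):
    """up: TCP height above the underside of the object at the grasp"""
    g=lambda:monitor.sense()
    env.release(); env.reach([*src,H],down(yaw))
    env.movel([*src,.006+up+.03],.25); env.movel([*src,.006+up],.08)
    print("fz",np.round(g()["contact_force"],1))
    env.close_gripper(effort); env.hold(.2); s=g()
    w=s["finger_gap"]*85; print("width mm",round(w,1),"force",s["gripper_force"])
    if abs(w-expect)>6: print("BAD GRASP"); return False
    env.movel([*src,H],.2); s=g(); print("lifted width",round(s["finger_gap"]*85,1),s["gripper_force"])
    if s["finger_gap"]*85<expect-6: print("LOST"); return False
    env.reach([*dst,H],down(yaw2)); env.movel([*dst,.013+up+.015],.2); env.hold(.2)
    hit=env.movel([*dst,.013+up-.002],.03,guard=5); s=g()
    print("contact",hit,"dz mm",round(1e3*(s["position"][2]-.013-up),1),"xy err",np.round(1e3*(s["position"][:2]-np.array(dst)),1))
    env.release(); env.hold(.2); env.movel([*dst,H],.2); print("clock",g()["clock"]); return True
def shot(cam,name,p=None):
    f=eyes.grab_frame(cam); np.savez(name+".npz",**f); cv2.imwrite(f"pics/{name}.png",cv2.resize(f["frame"][:,:,::-1],(800,600),interpolation=cv2.INTER_CUBIC))
PAD=[(.4562,-.1256),(.4662,-.1997),(.4760,-.2741),(.4861,-.3482)]
E
python3 - <<'E'
from h import *
pick_place((.5607,.1385),103.5,.002,PAD[3],97.7,30,21)
shot("side","s1")
E
```

```text
fz [0.8 0.6 0.2]
width mm -0.2 force 0.0
BAD GRASP
```

View pics/s1.png

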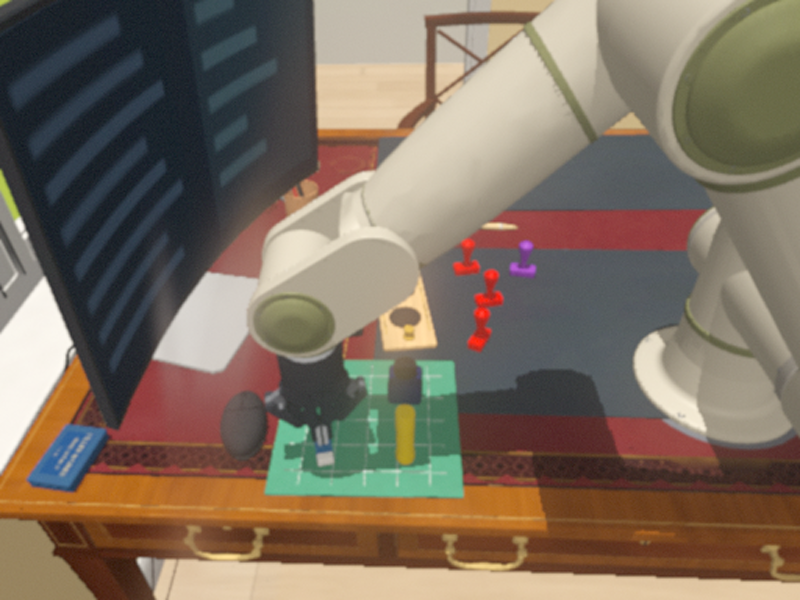

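s1 shows the gripper shut at about (320,415), with the eraser at (325,445) apparently in front of or under the fingers. I'll check the state and enlarge the picture.

```bash
python3 - <<'E'
from h import *
s=monitor.sense();print(s["clock"],s["position"],s["contact_force"],s["finger_gap"],s["gripper_force"])
f=np.load("s1.npz")["frame"][:,:,::-1]
cv2.imwrite("pics/c5.png",cv2.resize(f[220:310,165:285],None,fx=6,fy=6,interpolation=cv2.INTER_CUBIC))
E
```

```text
7.6417 [0.56070701 0.13851541 0.00800628] [-0.21012182 -0.3906165  -1.31499836] -0.0032725248943225385 0.0
```

View pics/c5.png

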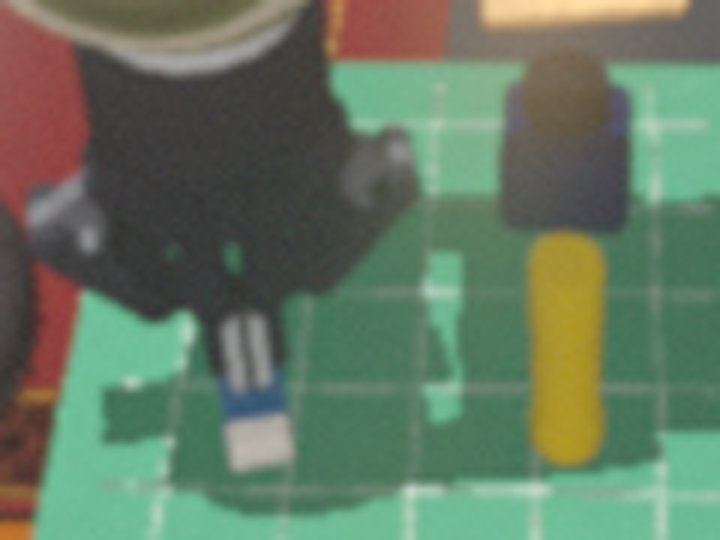

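```bash
python3 - <<'E'
from h import *
f=dict(np.load("s1.npz"));V=f["view"]
for p in [(.5607,.1385,.008),(.5607,.1385,.020),(.5607,.1385+.011,.008),(.5607,.1495,.018),(.5607,.1495,.03)]:
    c=V[:3,:3]@np.array(p)+V[:3,3];u=f["mtx"]@c;u=u[:2]/u[2];print(p,((u-[165,220])*6).round())
shot("wrist","w3")
E
```

```text
(0.5607, 0.1385, 0.008) [253. 405.]
(0.5607, 0.1385, 0.02) [250. 384.]
(0.5607, 0.14950000000000002, 0.008) [250. 432.]
(0.5607, 0.1495, 0.018) [247. 414.]
(0.5607, 0.1495, 0.03) [244. 392.]
```

View pics/w3.png

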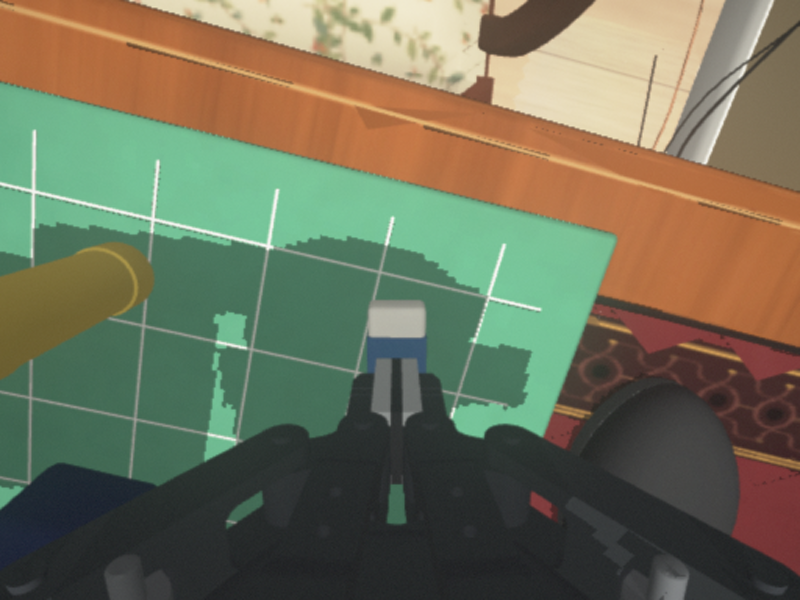

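w3 shows the fingers shut over the eraser, with strips ending at (397,360) and the white end at (397,320). The tips seem to have closed above it, so I'll probe downward gently to learn the real tip height.

```bash
python3 - <<'E'
from h import *
h=env.movel([.5607,.1385,.0],.02,guard=3);s=monitor.sense();print(h,s["position"],s["contact_force"],s["clock"])
E
```

```text
False [ 5.60705185e-01  1.38502586e-01 -5.39028273e-05] [0.0873255  0.44136156 0.37534465] 8.2417
```

```bash
python3 - <<'E'
from h import *
fs=eyes.grab_frame("side")["frame"][205:310,165:285,::-1]; fw=eyes.grab_frame("wrist")["frame"][170:310,190:320,::-1]
a=cv2.resize(fs,None,fx=3.4,fy=5,interpolation=cv2.INTER_CUBIC) if 0 else cv2.resize(fs,None,fx=3.5,fy=3.5,interpolation=cv2.INTER_CUBIC)
b=cv2.resize(fw,None,fx=2.8,fy=2.8,interpolation=cv2.INTER_CUBIC); h=min(len(a),len(b))
cv2.imwrite("pics/m1.png",np.hstack([a[:h],b[:h]]))
E
```

```text
(no output)
```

View pics/m1.png

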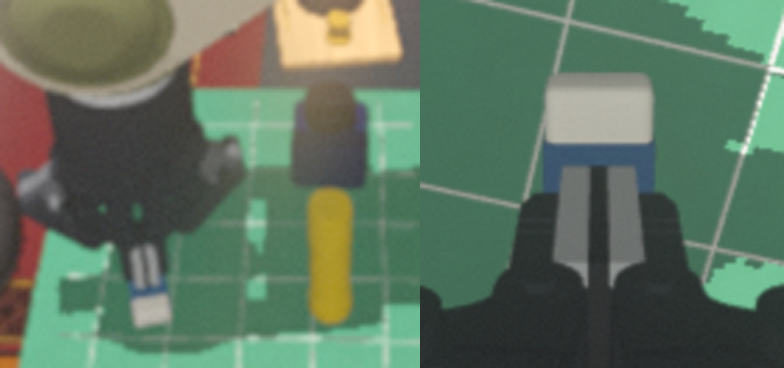

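m1 shows the tips still above the eraser top: strips end at side (148,285), wrist (600,165). I'll probe lower with a guard.

```bash
python3 - <<'E'
from h import *
h=env.movel([.5607,.1385,-.016],.015,guard=3);s=monitor.sense();print(h,s["position"],s["contact_force"],s["clock"])
E
```

```text
True [ 0.56080771  0.13850437 -0.00541655] [-0.96442061 -0.30328291  6.13476145] 8.8833
```

Contact came at TCP z = -5.4 mm on the eraser top (18 mm), so the real finger tips sit about 23 mm behind the stated TCP. I'll shift every grasp height by that amount.

```bash
python3 - <<'E'
from h import *
env.movel([.5607,.1385,.06],.2); env.release(); env.hold(.1)
f=eyes.grab_frame("wrist");np.savez("w4.npz",**f)
cv2.imwrite("pics/w4.png",cv2.resize(f["frame"][100:330,120:400,::-1],None,fx=2.5,fy=2.5,interpolation=cv2.INTER_CUBIC))
E
```

```text
(no output)
```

View pics/w4.png

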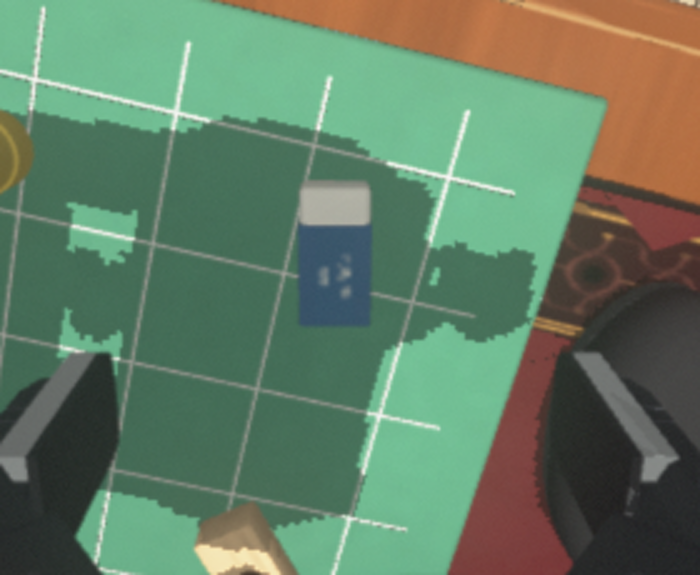

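w4 shows the eraser undisturbed and square to the gripper, corners about (300,185), (370,185), (370,326), (299,326).

```bash
sed -i 's/^H=.20/H=.20; OFF=.023/; s/    g=lambda:monitor.sense()/    g=lambda:monitor.sense(); up=up-OFF/' h.py; python3 - <<'E'
from h import *
W=dict(np.load("w4.npz"))
r=rect([ray(W,((u+.5)/2.5-.5+120,(v+.5)/2.5-.5+100),.018) for u,v in [(300,185),(370,185),(370,326),(299,326)]])
print(r); c=r[0]
if np.linalg.norm(c-[.5607,.1385])<.006:
    pick_place(tuple(c),103.5,.001,PAD[3],97.7,30,21)
E
```

```text
(array([0.56100577, 0.13952465]), [np.float64(0.020298621340833115), np.float64(0.04442838977208896), np.float64(0.021805173528520367), np.float64(0.04443113005419222)], [np.float64(13.562271391350759), np.float64(-75.63786817213528), np.float64(-166.4423850258437), np.float64(102.41921944464352)])
fz [ 0.8  0.8 -0.8]
width mm 19.5 force 30.152428150177002
lifted width 20.1 29.650856852531433
contact True dz mm -0.1 xy err [-0.1  0. ]
clock 20.2583
```

```bash
python3 - <<'E'
from h import *
pick_place((.4558,.0356),89,.006,PAD[2],97.7,50,48) and shot("wrist","w5")
E
```

```text
fz [ 0.8 -0.1 -0.5]
width mm 47.0 force 52.288641929626465
lifted width 47.4 51.49941623210907
contact True dz mm 0.6 xy err [-0.1  0.2]
clock 29.9583
```

```bash
python3 - <<'E'
from h import *
pick_place((.5602,.0195),129,.034,PAD[1],97.7,40,24) and pick_place((.4534,.1456),97.7,.031,PAD[0],97.7,40,25)
env.reach([.42,.0,.36],down(0)); 
a=eyes.grab_frame("wrist");b=eyes.grab_frame("side");c=eyes.grab_frame("top")
for n,f in zip("wst",[a,b,c]): np.savez("e"+n+".npz",**f)
z=lambda f,k:cv2.resize(f[:,:,::-1],None,fx=k,fy=k,interpolation=cv2.INTER_CUBIC)
cv2.imwrite("pics/e1.png",np.vstack([z(c["frame"][150:215,215:360],5),z(b["frame"][120:235,215:360],2.4)[:270] if 0 else np.hstack([z(b["frame"][120:235,215:360],2.3),np.zeros((264,725-334,3),np.uint8)])[:264]]))
print(monitor.sense()["clock"])
E
```

```text
fz [0.1 0.5 0.3]
width mm 21.4 force 39.34529687510803
lifted width 21.3 39.11868180613965
contact True dz mm 0.3 xy err [-0.1  0. ]
clock 39.025
fz [-0.1  0.1 -0.2]
width mm 24.2 force 39.13288056850433
lifted width 24.0 39.17999446392059
contact True dz mm 0.2 xy err [-0.1  0. ]
clock 48.2917
50.1333
```

View pics/e1.png

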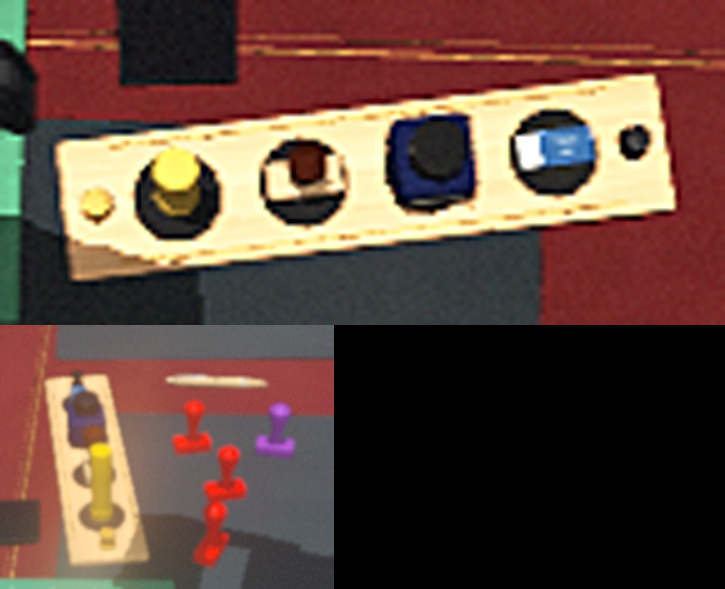

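e1 shows all four standing in order from the brass knob: glue (179,168), stamp (306,170), bottle (438,150), eraser (555,148). I'll check the centring in numbers.

```bash
python3 - <<'E'
from h import *
T=dict(np.load("et.npz"))
t=lambda u,z:ray(T,((u[0]+.5)/5-.5+215,(u[1]+.5)/5-.5+150),z)
for p,q in [(t((179,168),.104),PAD[0]),(t((306,165),.071),PAD[1]),(t((438,150),.073),PAD[2]),(np.mean([t(x,.025) for x in [(513,136),(588,126),(596,161),(521,171)]],0),PAD[3])]: print(np.round(1e3*(p-q),1))
E
```

```text
[ 0.  -1.5]
[-1.3  1.2]
[-1.9  1.1]
[-0.9  1.6]
```

All within about 2 mm, which is measurement noise, and the robot is clear of everything.

```bash
python3 -c "
from bench import job
print(job.hand_in())"
```

```text
the job is handed in; nothing more can be done
None
```

The job is handed in: glue stick, rubber stamp, ink bottle and eraser stand upright in that order from the brass knob to the black knob, each within about 2 mm of its pad centre, and no move went near the mouse, phone or binder clip.

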